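# Click the tuner's slide into its marked notch and switch it in

## Robot

A 7-joint arm with a two-finger parallel gripper is mounted at the origin on the work surface. World frame = base frame: x ahead of the robot, y to its left, z up, the work surface at z = 0. Lengths are in m, angles in rad, forces in N, time in s.
With the tool pointing down it reaches from about 0.4 to 0.85 m from the base axis. Payload 6.9 kg.
Tool frame: the origin (TCP) lies midway between the tips of the shut fingers; the grasp point (between the pads) lies 19 mm behind it (ctrl.grip_depth is the distance from the TCP to the grasp point, in m); z points along the fingers, y is the line along which they close (so a half turn about z gives the same grasp; the last joint's range is limited). The gripper opens to 85 mm and grips with 20 to 120 N. Pads are 22 mm wide; open, the fingers measure 114 mm over their backs; the gripper's body (76 mm by 85 mm) begins 54 mm behind the grasp point. The pads swing forward as they close: fully open they stand 13 mm farther back than shut.
Start: joints at [-1.214, 0.507, -0.238, 1.5, 0.126, 1.149, -0.155], TCP at [0.155, 0.605, 0.231] pointing down, gripper open.
Joint ranges: [-3.08, 3.08], [-0.24, 2.05], [-1.43, 1.35], [0, 2.5], [-1.52, 4.66], [0.17, 1.96], [-2.89, 2.89]. Speed limits (rad/s): [2.39, 2.39, 3.14, 3.14, 3.14, 3.14, 3.14].

## Interface

Orientations are given as a unit quaternion [w, x, y, z].
In Python, from station import status, imaging, ctrl gives the robot as it stands.
- The arm moves only by the tool send_rows, never from a script. Its argument "steps" is a list of rows, each a list of 3 entries, a list of its own where there are three numbers: the shift along the tool's x, y, z in cm, then the turn about the tool's z in degrees, then the opening, from 0 (shut) to 1 (fully open). In form: [[[dx, dy, dz], yaw, gripper], ...]. A call has 1 to 12 rows; each row shifts and turns the commanded pose from where the row before left it, along the tool's axes as they then stand; what a row does not reach is not made up. A row lasts 1/12 s, in which the tool goes at most 41.7 mm and 7.16 degrees, less where a joint would pass 70% of its speed; a pose out of reach is approached as far as the arm can. A call with a gripper value outside its range is refused whole. The fingers move at their own pace and stop on an object; the grip force is fixed at half the most. Time passes only in rows, so rows that do not move let the fingers close. It gives the time, the measured TCP pose, the force, the opening and the grip force at its end, in the units of the state.
- status.get_state(): the state, without advancing time (a new reading comes with each control period).
- imaging.camera(name): name is "scene" or "side" or "wrist"; returns (picture, depth): 384x512x3 uint8, red, green, blue; 384x512 float32, m along the optical axis (not along the pixel's ray), 0 where there is no reading.
- imaging.camera_info(name): a dict with "K" (3x3 intrinsics, pixels), "R" (3x3) and "t" (3): a world point X has camera coordinates R X + t; the wrist camera has in their place "tool_from_camera" (4x4, takes a point from camera to tool coordinates, whose origin is the TCP and whose axes are the flange's). Camera axes: x right, y down, z forward; pixel columns grow to the right and rows downward; lengths in m; the calibration is good to about 2 mm. A picture is of the moment at which its call begins: read the wrist's pose just before it. camera_info takes no time and is no camera call.
- ctrl.job_done(): hands the job in; it is judged then, once.
The state is a dict: "time_s": time; "joint_pos": joint angles; "joint_velocities": joint speeds; "tau": joint torques, N m; "tcp_pos": TCP position; "eef_rot": TCP orientation; "force": force on the tool from outside, world axes, zero at the start; "ft_torque": the same for the moment, N m; "width": finger opening in m; "gripper_force": force on a finger pad.
Only numpy, scipy, OpenCV 4.12 (cv2) and the standard library are available. Lean on these libraries where they do the work, as an engineer would, in place of code of your own. Each camera call takes 0.05 s, during which the arm holds its last target. There are 200 camera calls.

## Task

Push the carriage of the slide tuner along its rail by its upright plate until its spring plunger clicks down into the notch of the yellow index block, without forcing it on over the block's far bar. Then push the paddle of the red switch box all the way over to the side away from the robot. Only push with the fingers, do not pinch either part, leave both parts where they belong when you withdraw, and leave everything else on the desk where it stands.

Things in the scene. Friction and masses are not known exactly. Their poses are not given: they have to be found in the camera images.
- tuner: Slide tuner: dark steel housing fixed to the desk, 150 (x) x 360 (y) x 60 mm (z), origin at the centre of its underside. On its top are two steel guide rods along its y axis, centred at x = -20 mm, between 26 mm high end blocks at y = -163 and +163 mm. Its place and yaw vary.
- carriage (a joint): Travel of the black carriage along the tuner's +y, 0 to 0.22 m; at 0 its centre is at x = -20, y = -110 mm of the tuner. Starts on the -y side of the index block: push it towards tuner +y. 56 (x) x 40 (y) mm, top 90 mm above the desk. A 22 mm wide arm, top also at 90 mm, reaches to tuner x = +58 mm and carries the plunger. Friction 1.5 N; stays where it is left.
- push_plate (a point): Centre of the upright plate on the carriage, the part to push; axes parallel to the tuner's. Plate 36 (x) x 10 (y) x 38 mm (z), from 90 to 128 mm above the desk, this point at 109 mm; its -y half is white, its +y half grey. Push on its white -y face.
- plunger (a joint): Lift of the spring plunger on the carriage arm (red cap 16 mm across, steel ball foot 12 mm across): 0 m is fully down, up to 0.012 m. It is pressed down with 8 N plus 0.4 N per mm. It is at 0 on the open rail, rises about 3 mm over the entry bar and drops again (to about 0.3 mm) in the notch.
- follower (a point): Centre of the plunger's ball foot with the plunger fully down: 60 mm towards tuner +x from the carriage's centre, 76 mm above the desk; moves with the carriage; axes as the tuner's.
- index: Yellow block fixed on the tuner's top under the plunger's path, 30 x 50 x 6 mm, at tuner x = +40 mm; its y varies. Origin on the tuner's top, in line with the notch; axes as the tuner's. Two steel bars lie across it: low entry bar (10 mm diameter, y = -7 mm) and high far bar (20 mm, y = +14 mm). The gap between them is the notch; a small red mark stands beside it.
- notch (a point): Middle of the notch; follower coincides with it when clicked in; axes as the tuner's. Pushing the carriage over the entry bar takes about 7 N, first felt 15 mm before the notch, then falling; past the bar's crest (7 mm before) the spring draws the carriage into the notch and centres it. Climbing the far bar takes about 13 N.
- switch_box: Red switch box bolted to the desk, 90 (x) x 80 (y) x 50 mm (z), origin at the centre of its underside; its +x is the side away from the robot, place and yaw vary.
- toggle (a joint): Angle of the switch paddle, 0 to 0.9 rad: 0 (start) leans 0.45 rad towards the box's -x, 0.9 leans 0.45 rad towards its +x (on). Hinge along the box's y, at its centre, 50 mm above the desk. Stays where it is left; friction 0.06 N m. Paddle 30 (y) x 8 mm thick, reaching 50 mm from the hinge; near half white, far half grey.
- toggle_tip (a point): Middle of the paddle's free end, 50 mm from the hinge.
- microphone: Bystander: black hand microphone lying on the desk, 85 x 58 x 34 mm plus a 30 mm stub; origin at the centre of its underside.
- jar: Bystander: frosted glass jar with white snap lid, 74 mm diameter, 94 mm tall; origin at the centre of its underside.
- morse_key: Bystander: silver Morse key on a dark base, 100 x 60 x 58 mm; origin at the centre of its underside.
- mug: Bystander: blue mug, 80 mm diameter plus handle, 90 mm tall; origin at the centre of its underside.
- parts_tray: Bystander: blue plastic parts tray, 120 x 85 x 35 mm; origin at the centre of its underside.
- screwdriver: Bystander: screwdriver lying on the desk near the robot; origin at its underside, x along its blade.
Things that resemble listed ones, but are neither listed nor needed, are in the scene too. Several things look just like the switch_box: the one meant starts farthest to the robot's right.

How it is judged:
By the outcome, as a careful person would: the job done as asked, in the order asked, and still so for the second after the job is handed in, with the robot touching nothing.
It also fails if it takes over 51 s, if anything falls off the work surface, if the arm or the gripper's body presses on something with over 40 N, if the wrist force passes 120 N, or if a joint passes its speed limit or range.

## Working session

There is one attempt and no reset: what is moved stays moved. The work goes in short steps, Python scripts to look and compute and a tool call to move; the robot and the scene stay as the last step left them, time stands still between calls to the robot, and variables do not carry over. Pictures are saved under pics/ and viewed, at most 10 in all, crops included, and the job is handed in when it is done.

Besides the shell and the picture viewer there is one more tool, called after "Call:" by a JSON object that holds its "name" and its "arguments". send_rows: Moves the arm, as the interface text tells. Its arguments: {"type":"object","properties":{"steps":{"type":"array","items":{"type":"array"}}},"required":["steps"]}

```bash
mkdir -p pics; cat > h.py <<'E'
import numpy as np,cv2
from station import status,imaging,ctrl
def world(name,d=None):
    im,dep=imaging.camera(name); ci=imaging.camera_info(name)
    K,R,t=[np.array(ci[k]) for k in("K","R","t")]
    v,u=np.mgrid[:384,:512]; r=np.stack([(u-K[0,2])/K[0,0],(v-K[1,2])/K[1,1],np.ones_like(u)],-1)
    return im,dep,(r*dep[...,None]-t)@R
def save(n,im,s=1.5): cv2.imwrite(n,cv2.resize(im[...,::-1],None,fx=s,fy=s))
E
python3 - <<'E'
from h import *
for n in("scene","side"):
    im,d,P=world(n); np.savez(n,im=im,d=d,P=P); save(f"pics/{n}.png",im)
s=status.get_state();print({k:np.round(v,3) for k,v in s.items()})
E
```

```text
{'time_s': np.float64(0.1), 'joint_pos': array([-1.215,  0.508, -0.238,  1.501,  0.126,  1.149, -0.155]), 'joint_velocities': array([ 0.001, -0.003, -0.   , -0.001, -0.001,  0.   ,  0.   ]), 'tau': array([-5.0000e-03, -6.2184e+01, -2.1950e+00, -2.5021e+01,  1.3000e-02,
        8.0000e-03, -0.0000e+00]), 'tcp_pos': array([0.155, 0.605, 0.231]), 'eef_rot': array([-0.   ,  0.125,  0.992, -0.001]), 'force': array([-0.838,  0.375, -0.226]), 'ft_torque': array([-0.029,  0.043,  0.006]), 'gripper_force': np.float64(0.0), 'width': np.float64(0.085)}
```

View pics/scene.png

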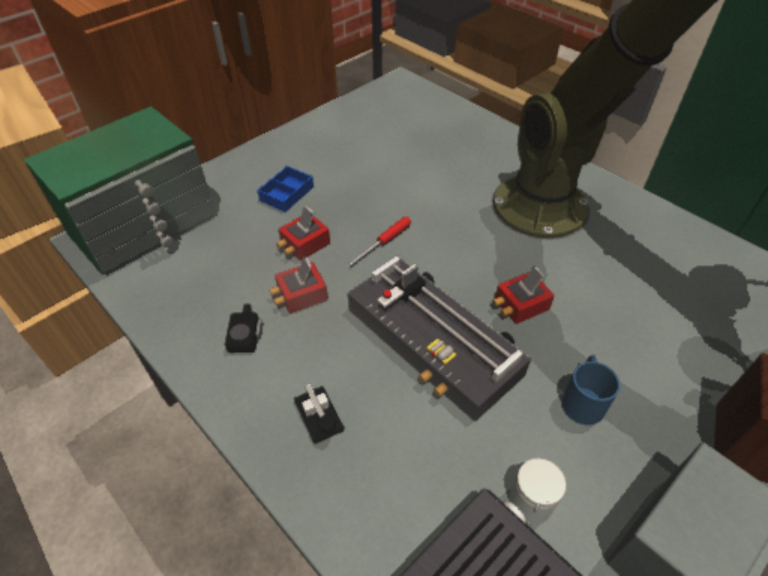

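View pics/side.png

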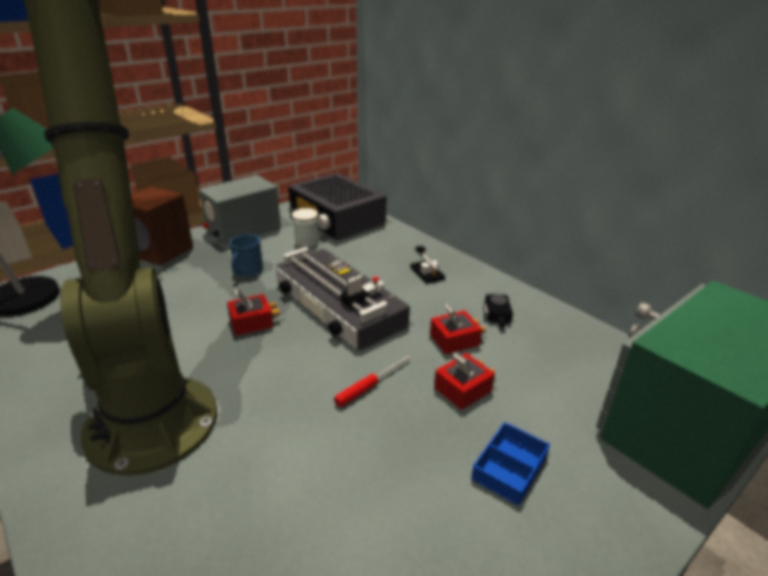

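The scene view shows the tuner with its carriage near (405,280), the red cap at (387,294) and the yellow index at (441,351). The three red boxes are at (304,232), (299,285) and (524,295). The bystanders stand clear around them. Next I measure these.

```bash
python3 - <<'E'
from h import *
for n in("scene","side"):
    z=np.load(n+".npz");im,P,d=z["im"],z["P"],z["d"]
    h=cv2.cvtColor(im,cv2.COLOR_RGB2HSV)
    ok=(d>0)&(P[...,0]>0)&(P[...,0]<1.1)&(abs(P[...,1])<.9)&(P[...,2]>.01)&(P[...,2]<.2)
    for c,lo,hi in(("red",0,6),("yel",22,32),("blue",100,125)):
        m=((h[...,0]>=lo)&(h[...,0]<=hi)|((c=="red")&(h[...,0]>174)))&(h[...,1]>140)&(h[...,2]>70)&ok
        k,l,st,ce=cv2.connectedComponentsWithStats(m.astype(np.uint8))
        for i in range(1,k):
            if st[i,4]>=8:
                p=P[l==i]; print(n,c,st[i,4],ce[i].round(1),"mean",p.mean(0).round(3),"min",p.min(0).round(3),"max",p.max(0).round(3))
    # tuner top plane 
    m=ok&(abs(P[...,2]-.06)<.006)&(h[...,2]<110)&(h[...,1]<120)
    k,l,st,ce=cv2.connectedComponentsWithStats(cv2.morphologyEx(m.astype(np.uint8),cv2.MORPH_CLOSE,np.ones((5,5))))
    i=1+st[1:,4].argmax(); p=P[(l==i)&m]; p=p[:,:2].astype(np.float32)
    print("tuner",len(p),cv2.minAreaRect(p*1000))
    # tall bits above the tuner
    m=ok&(P[...,2]>.094)&(P[...,2]<.135)
    k,l,st,ce=cv2.connectedComponentsWithStats(m.astype(np.uint8))
    for i in range(1,k):
        if st[i,4]>=8:
            p=P[l==i]; print(n,"tall",st[i,4],ce[i].round(1),"mean",p.mean(0).round(3),"min",p.min(0).round(3),"max",p.max(0).round(3))
z=np.load("scene.npz")
a=cv2.resize(z["im"][150:285,220:380],None,fx=5,fy=4.4,interpolation=cv2.INTER_CUBIC)
save("pics/crop.png",a[:594,:800],1)
E
```

```text
scene red 384 [204.2 158.4] mean [ 0.521 -0.279  0.042] min [ 0.471 -0.341  0.01 ] max [ 0.559 -0.258  0.059]
scene red 152 [262.6 153.1] mean [ 0.343 -0.173  0.023] min [ 0.29  -0.186  0.011] max [ 0.39  -0.164  0.031]
scene red 233 [199.9 189.3] mean [ 0.624 -0.169  0.052] min [ 0.567 -0.224  0.045] max [ 0.67  -0.13   0.057]
scene red 440 [350.9 199.5] mean [0.308 0.184 0.044] min [0.251 0.121 0.01 ] max [0.348 0.218 0.056]
scene red 20 [257.9 195. ] mean [0.542 0.01  0.107] min [0.536 0.002 0.105] max [0.548 0.017 0.111]
scene yel 22 [288.3 228.9] mean [0.544 0.137 0.068] min [0.528 0.131 0.064] max [0.56  0.142 0.074]
scene yel 11 [293. 232.] mean [0.544 0.154 0.07 ] min [0.532 0.152 0.066] max [0.554 0.159 0.077]
scene yel 27 [299.3 238.5] mean [0.546 0.18  0.067] min [0.529 0.176 0.061] max [0.56  0.183 0.071]
scene blue 407 [190.2 125.4] mean [ 0.435 -0.476  0.025] min [ 0.367 -0.537  0.01 ] max [ 0.499 -0.425  0.041]
tuner 3712 ((501.81103515625, 103.52433776855469), (360.9334411621094, 156.70803833007812), 88.35641479492188)
scene tall 350 [362.6 121.6] mean [0.051 0.023 0.
[... 2069 characters left out ...]
ean [0.451 0.672 0.135] min [0.433 0.658 0.133] max [0.468 0.695 0.135]
side tall 477 [158.9 133.8] mean [0.492 0.588 0.116] min [0.412 0.566 0.094] max [0.616 0.708 0.135]
side tall 330 [107.1 147.9] mean [0.259 0.588 0.115] min [0.195 0.561 0.094] max [0.34  0.618 0.135]
side tall 94 [235.5 189.3] mean [0.475 0.005 0.112] min [ 0.459 -0.001  0.094] max [0.495 0.015 0.127]
side tall 16 [249.8 186.3] mean [0.536 0.004 0.101] min [ 0.531 -0.002  0.095] max [0.544 0.011 0.104]
side tall 268 [110.5 257.1] mean [ 0.027 -0.06   0.114] min [ 0.    -0.072  0.094] max [ 0.063 -0.022  0.135]
side tall 1374 [451.5 283. ] mean [ 0.613 -0.644  0.115] min [ 0.604 -0.731  0.094] max [ 0.751 -0.53   0.135]
```

View pics/crop.png

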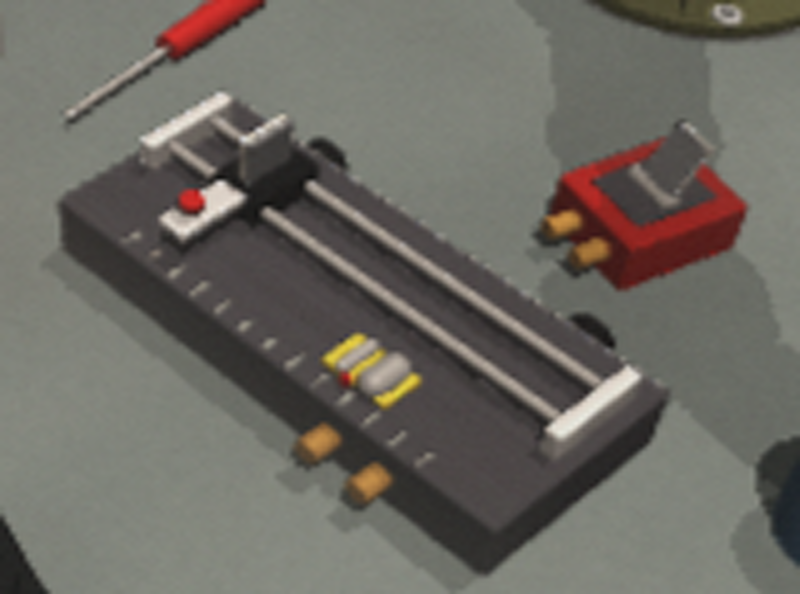

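The crop shows the white plate at (265,148), the red cap at (190,200), and the index block with its red mark at (345,380). Before the first move I check the heights around the start.

```bash
python3 - <<'E'
from h import *
for n in("scene","side"):
    z=np.load(n+".npz");P,d=z["P"],z["d"]
    for x0 in np.arange(0,.7,.1):
        r=[]
        for y0 in np.arange(.1,.8,.1):
            m=(d>0)&(abs(P[...,0]-x0-.05)<.05)&(abs(P[...,1]-y0-.05)<.05)&(P[...,2]<.6)
            r.append(round(float(P[m][:,2].max()),2) if m.sum()>3 else None)
        print(n,round(x0,1),r)
E
```

```text
scene 0.0 [0.56, 0.59, 0.01, 0.01, 0.01, None, None]
scene 0.1 [0.59, 0.59, 0.01, 0.01, 0.01, None, None]
scene 0.2 [0.1, 0.06, 0.01, 0.01, 0.18, 0.17, None]
scene 0.3 [0.06, 0.05, 0.1, 0.1, 0.17, 0.18, None]
scene 0.4 [0.08, 0.09, 0.1, 0.1, 0.15, 0.15, 0.14]
scene 0.5 [0.08, 0.09, 0.01, 0.1, 0.15, 0.15, 0.14]
scene 0.6 [0.03, 0.04, 0.1, 0.1, 0.15, 0.15, None]
side 0.0 [0.6, None, None, 0.42, 0.46, -0.0, 0.0]
side 0.1 [0.6, 0.0, 0.0, -0.0, 0.13, 0.13, None]
side 0.2 [0.09, 0.05, 0.0, 0.0, 0.17, 0.17, 0.17]
side 0.3 [0.05, 0.05, 0.09, 0.09, 0.17, 0.17, -0.0]
side 0.4 [0.08, 0.08, 0.09, 0.09, 0.14, 0.14, 0.13]
side 0.5 [0.08, 0.08, -0.0, 0.09, 0.14, 0.14, None]
side 0.6 [0.0, 0.0, 0.1, 0.1, 0.14, 0.14, -0.0]
```

Call:
{"name": "send_rows", "arguments": {"steps": [[[0,0,-2],-6.5,0],[[0,0,-2],-6.5,0],[[0,0,0],0,0]]}}

```text
time_s: 0.35
tcp_pos: [0.1553, 0.6068, 0.2746]
eef_rot: [0.0, 0.009, 1.0, 0.002]
force: [-0.6, 0.4, 1.0]
width: 0.0518
gripper_force: 0.0
```

Call:
{"name": "send_rows", "arguments": {"steps": [[[-2,-3,0],0,0],[[-2,-3,0],0,0],[[-2,-3,0],0,0],[[-2,-3,0],0,0],[[-2,-3,0],0,0],[[-2,-3,0],0,0],[[-2,-3,0],0,0],[[-2,-3,0],0,0],[[-2,-3,0],0,0],[[-2,-3,0],0,0],[[-2,-3,0],0,0],[[-2,-3,0],0,0]]}}

```text
time_s: 1.35
tcp_pos: [0.3868, 0.238, 0.271]
eef_rot: [-0.0, 0.013, 1.0, -0.0]
force: [1.7, 0.2, 0.3]
width: -0.0003
gripper_force: 0.0
```

Call:
{"name": "send_rows", "arguments": {"steps": [[[-2,-3,0],0,0],[[-2,-3,0],0,0],[[-1.5,-3,0],0,0],[[0,-3,0],0,0],[[0,0,0],0,0],[[0,0,0],0,0]]}}

```text
time_s: 1.85
tcp_pos: [0.4384, 0.1167, 0.2709]
eef_rot: [-0.0, 0.014, 1.0, -0.0]
force: [0.3, 0.8, 0.9]
width: -0.0001
gripper_force: 0.0
```

```bash
cat >> h.py <<'E'
from scipy.spatial.transform import Rotation as Ro
def wrist():
    s=status.get_state(); im,dep=imaging.camera("wrist"); ci=imaging.camera_info("wrist")
    K=np.array(ci["K"]);T=np.array(ci["tool_from_camera"]); q=s["eef_rot"]
    R=Ro.from_quat([q[1],q[2],q[3],q[0]]).as_matrix()
    v,u=np.mgrid[:384,:512]; r=np.stack([(u-K[0,2])/K[0,0],(v-K[1,2])/K[1,1],np.ones_like(u)],-1)
    P=(r*dep[...,None])@T[:3,:3].T+T[:3,3]
    return im,dep,P@R.T+np.array(s["tcp_pos"]),s
E
python3 - <<'E'
from h import *
im,d,P,s=wrist(); np.savez("w1",im=im,d=d,P=P); save("pics/w1.png",im)
print(s["tcp_pos"],s["eef_rot"],s["width"],s["time_s"],d[d>0].min(),P[192,256])
E
```

```text
[0.43843463 0.11667457 0.27090136] [-3.75573675e-04  1.44979100e-02  9.99894793e-01 -2.68633994e-04] -0.0001388787086767147 1.85 0.050106574 [0.47638476 0.1220007  0.06147925]
```

View pics/w1.png

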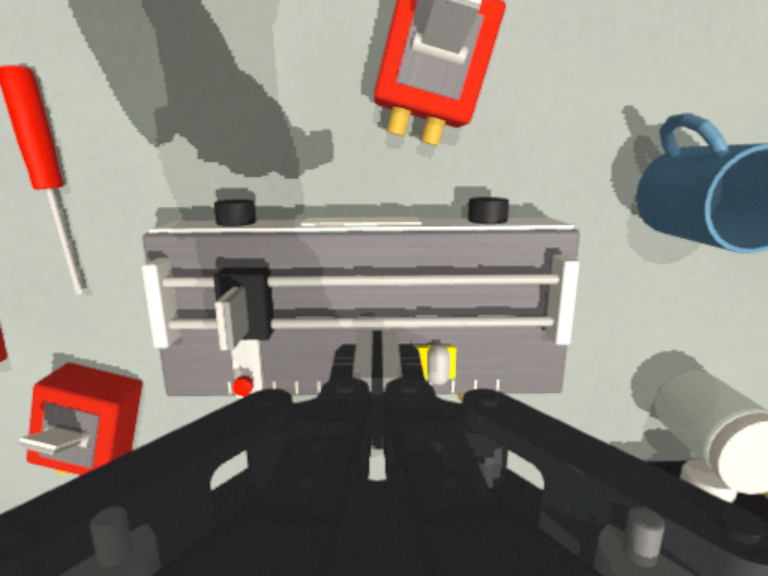

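The wrist view shows the plate at (232,316), the red cap at (243,386), the index (partly behind the finger) at (438,362), and the rods running nearly parallel to the tool's y axis. I measure from it.

```bash
python3 - <<'E'
from h import *
z=np.load("w1.npz");im,P,d=z["im"],z["P"],z["d"]
h=cv2.cvtColor(im,cv2.COLOR_RGB2HSV)
def show(n,m):
    p=P[m]; print(n,len(p),p.mean(0).round(4),p.min(0).round(4),p.max(0).round(4))
v,u=np.mgrid[:384,:512]
box=lambda a,b,c,e:(u>a/1.5)&(u<b/1.5)&(v>c/1.5)&(v<e/1.5)&(d>.1)
sat=(h[...,1]>150)&(h[...,2]>90)
show("cap",box(225,262,370,400)&sat&((h[...,0]<8)|(h[...,0]>172)))
show("yel",box(410,470,330,400)&sat&(h[...,0]>20)&(h[...,0]<35))
m=box(425,452,335,390)&(P[...,2]>.071); show("farbar",m)
m=box(200,270,270,360)&(P[...,2]>.095)&(P[...,2]<.14); show("plate",m)
top=m&(P[...,2]>.124); show("platetop",top); print(cv2.minAreaRect((P[top][:,:2]*1000).astype(np.float32)))
# tuner top fit
m=box(140,590,225,398)&(abs(P[...,2]-.06)<.005); p=P[m]
print(cv2.minAreaRect((p[:,:2]*1000).astype(np.float32)),p[:,2].mean())
# rods
for a,b in((274,292),(314,330)):
    m=box(285,545,a,b)&(h[...,2]>150); p=P[m]; print("rod",len(p),np.polyfit(p[:,1],p[:,0],1),p[:,2].mean())
E
```

```text
cap 143 [0.5375 0.0101 0.1099] [ 0.4244 -0.0163  0.0603] [0.5716 0.0869 0.3212]
yel 199 [0.5254 0.1623 0.0951] [0.4306 0.1303 0.0599] [0.5619 0.182  0.3028]
farbar 359 [0.5329 0.1641 0.0931] [0.4256 0.1298 0.071 ] [0.5592 0.1768 0.3182]
plate 692 [0.4781 0.0123 0.1197] [0.4621 0.0048 0.095 ] [0.4983 0.0156 0.131 ]
platetop 358 [0.4795 0.0107 0.1286] [0.4621 0.0048 0.1242] [0.4983 0.0154 0.131 ]
((480.21484375, 10.126595497131348), (10.42697811126709, 36.13818359375), 89.32083892822266)
((500.4660339355469, 102.52082061767578), (359.1482238769531, 152.135009765625), 88.75593566894531) 0.060758820561494814
rod 1771 [0.03522684 0.46477534] 0.07133037069846974
rod 1222 [0.03919883 0.49745408] 0.07516768333126202
```

Call:
{"name": "send_rows", "arguments": {"steps": [[[-1.1,-3.9,0],0,0],[[-1.1,-3.9,0],0,0],[[-1.1,-3.9,0],0,0],[[-1.1,-3.9,0],0,0],[[0,0,3.5],0,0],[[0,0,3.5],0,0],[[0,0,3.5],0,0],[[0,0,3.5],0,0],[[0,0,2.6],0,0],[[0,0,0],0,0],[[0,0,0],0,0]]}}

```text
time_s: 2.82
tcp_pos: [0.4783, -0.0371, 0.1046]
eef_rot: [-0.002, 0.011, 1.0, 0.0]
force: [-0.6, 0.4, 0.8]
width: -0.0003
gripper_force: 0.0
```

```bash
python3 - <<'E'
from h import *
im,d,P,s=wrist(); np.savez("w2",im=im,d=d,P=P); save("pics/w2.png",im)
print(s["tcp_pos"],s["eef_rot"],s["force"])
E
```

```text
[ 0.47827802 -0.03712022  0.10462843] [-1.51852186e-03  1.10999569e-02  9.99937196e-01  2.97949264e-04] [-0.64840339  0.42124362  0.8308721 ]
```

View pics/w2.png

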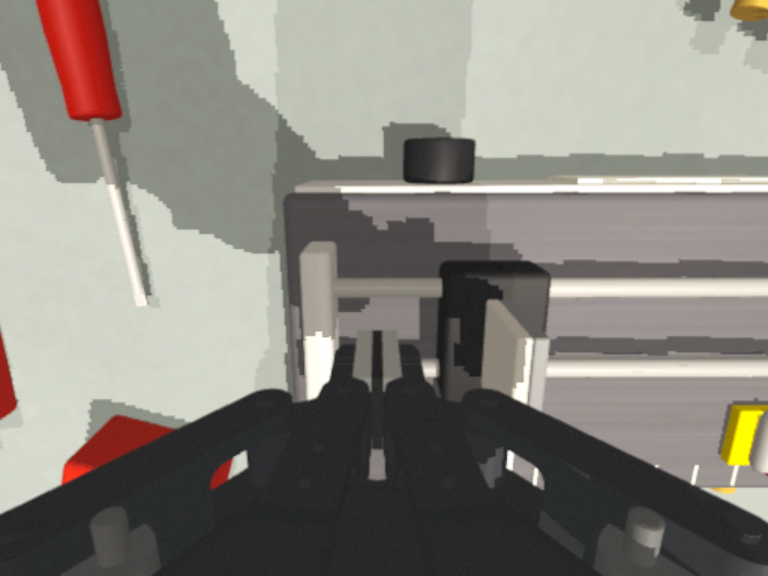

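The fingers stand at (377,360), clear behind the plate at (505,345), so I start pushing.

Call:
{"name": "send_rows", "arguments": {"steps": [[[0,0.5,0],0,0],[[0,0.5,0],0,0],[[0,0.5,0],0,0],[[0,0.5,0],0,0],[[0,0.5,0],0,0],[[0,0.5,0],0,0],[[0,0.5,0],0,0],[[0,0.5,0],0,0]]}}

```text
time_s: 3.53
tcp_pos: [0.4799, 0.0017, 0.1054]
eef_rot: [0.0, 0.012, 1.0, -0.0]
force: [-0.0, -1.7, 1.8]
width: 0.0002
gripper_force: 0.9
```

Call:
{"name": "send_rows", "arguments": {"steps": [[[0,0.8,0],0,0],[[0,0.8,0],0,0],[[0,0.8,0],0,0],[[0,0.8,0],0,0],[[0,0.8,0],0,0],[[0,0.8,0],0,0],[[0,0.8,0],0,0],[[0,0.8,0],0,0],[[0,0.8,0],0,0],[[0,0.5,0],0,0],[[0,0.3,0],0,0],[[0,0,0],0,0]]}}

```text
time_s: 4.53
tcp_pos: [0.4816, 0.0825, 0.1052]
eef_rot: [-0.0, 0.011, 1.0, 0.0]
force: [0.1, 0.8, 0.6]
width: 0.0004
gripper_force: 0.0
```

```bash
python3 - <<'E'
from h import *
im,d,P,s=wrist(); np.savez("w3",im=im,d=d,P=P); save("pics/w3.png",im)
print(s["tcp_pos"],s["eef_rot"],s["force"],s["time_s"])
E
```

```text
[0.4816005  0.08251736 0.10520071] [-7.36390535e-05  1.13625021e-02  9.99935415e-01  2.30819248e-04] [0.11582279 0.79296276 0.58844428] 4.5333
```

View pics/w3.png

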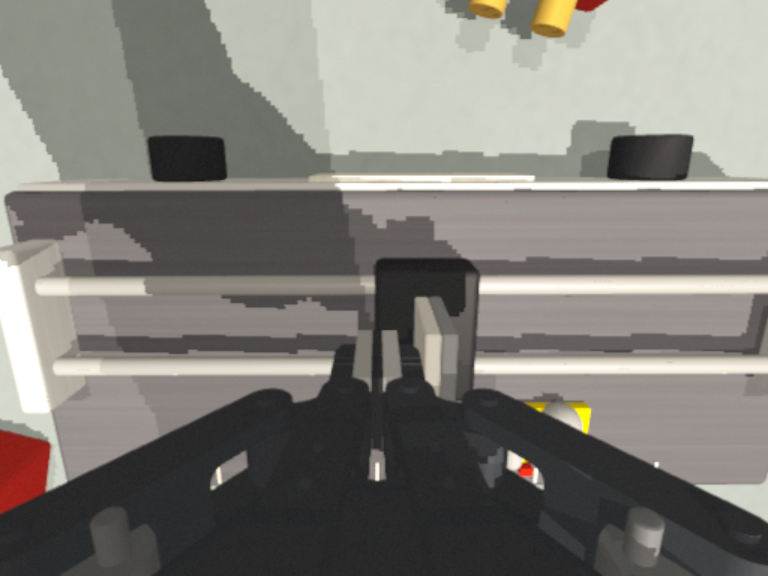

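The plate is at (437,345), just ahead of the fingers, with the index to its right at (558,415). I measure how far remains.

```bash
python3 - <<'E'
from h import *
z=np.load("w3.npz");im,P,d=z["im"],z["P"],z["d"]
h=cv2.cvtColor(im,cv2.COLOR_RGB2HSV)
v,u=np.mgrid[:384,:512]
box=lambda a,b,c,e:(u>a/1.5)&(u<b/1.5)&(v>c/1.5)&(v<e/1.5)&(d>.1)
sat=(h[...,1]>150)&(h[...,2]>90)
pc=lambda n,m:print(n,m.sum(),np.percentile(P[m],[2,50,98],axis=0).round(4).tolist())
pc("yel",box(510,610,390,450)&sat&(h[...,0]>20)&(h[...,0]<35)&(P[...,2]<.09))
pc("farbar",box(510,610,390,450)&(P[...,2]>.0705)&(P[...,2]<.09))
m=box(405,480,285,400)&(P[...,2]>.124)&(P[...,2]<.14); pc("platetop",m)
pc("car",box(370,490,255,330)&(abs(P[...,2]-.09)<.004))
z=np.load("scene.npz");P,im,d=z["P"],z["im"],z["d"]
m=np.zeros(d.shape,bool);m[215:250,270:315]=1
pc("scene bars",m&(P[...,2]>.072)&(P[...,2]<.09)&(P[...,0]>.52)&(P[...,0]<.565))
E
```

```text
yel 188 [[0.528, 0.1547, 0.0612], [0.5293, 0.1777, 0.0662], [0.5401, 0.182, 0.069]]
farbar 195 [[0.5257, 0.1611, 0.0706], [0.5282, 0.1683, 0.0739], [0.5331, 0.1751, 0.0776]]
platetop 1105 [[0.4642, 0.0928, 0.1245], [0.4739, 0.1021, 0.1288], [0.4848, 0.1073, 0.1344]]
car 2420 [[0.4543, 0.0834, 0.0874], [0.4634, 0.1006, 0.0907], [0.4774, 0.1215, 0.0921]]
scene bars 94 [[0.5318, 0.1424, 0.0726], [0.547, 0.1647, 0.0768], [0.5605, 0.1761, 0.0819]]
```

Call:
{"name": "send_rows", "arguments": {"steps": [[[0,0.4,0],0,0],[[0,0.4,0],0,0],[[0,0.4,0],0,0],[[0,0.4,0],0,0],[[0,0.4,0],0,0],[[0,0.4,0],0,0],[[0,0.3,0],0,0],[[0,0.2,0],0,0],[[0,0.2,0],0,0],[[0,0.2,0],0,0]]}}

```text
time_s: 5.42
tcp_pos: [0.4823, 0.1146, 0.1052]
eef_rot: [-0.0, 0.012, 1.0, -0.0]
force: [-0.8, -1.1, -0.6]
width: -0.0001
gripper_force: 0.8
```

Call:
{"name": "send_rows", "arguments": {"steps": [[[0,0.1,0],0,0],[[0,0.1,0],0,0],[[0,0.1,0],0,0]]}}

```text
time_s: 5.67
tcp_pos: [0.4824, 0.1174, 0.1052]
eef_rot: [-0.0, 0.012, 1.0, -0.0]
force: [-0.8, -1.9, -1.2]
width: 0.0001
gripper_force: 0.8
```

Call:
{"name": "send_rows", "arguments": {"steps": [[[0,0.1,0],0,0],[[0,0.1,0],0,0],[[0,0.1,0],0,0]]}}

```text
time_s: 5.92
tcp_pos: [0.4826, 0.1205, 0.1053]
eef_rot: [-0.0, 0.012, 1.0, -0.0]
force: [-1.1, -1.4, -0.1]
width: -0.0
gripper_force: 0.8
```

Call:
{"name": "send_rows", "arguments": {"steps": [[[0,0.1,0],0,0],[[0,0.1,0],0,0]]}}

```text
time_s: 6.08
tcp_pos: [0.4825, 0.1216, 0.1053]
eef_rot: [-0.0, 0.012, 1.0, -0.001]
force: [-1.0, -6.8, 1.4]
width: -0.0003
gripper_force: 3.4
```

Call:
{"name": "send_rows", "arguments": {"steps": [[[0,0.1,0],0,0],[[0,0.1,0],0,0]]}}

```text
time_s: 6.25
tcp_pos: [0.4824, 0.1224, 0.1053]
eef_rot: [-0.0, 0.013, 1.0, -0.001]
force: [-1.7, -8.6, 1.3]
width: -0.0002
gripper_force: 4.0
```

Call:
{"name": "send_rows", "arguments": {"steps": [[[0,0.1,0],0,0]]}}

```text
time_s: 6.33
tcp_pos: [0.4825, 0.1236, 0.1053]
eef_rot: [-0.0, 0.013, 1.0, -0.001]
force: [-1.1, -6.6, 2.2]
width: -0.0005
gripper_force: 3.3
```

Call:
{"name": "send_rows", "arguments": {"steps": [[[0,0.1,0],0,0]]}}

```text
time_s: 6.42
tcp_pos: [0.4825, 0.1249, 0.1053]
eef_rot: [-0.0, 0.013, 1.0, -0.001]
force: [-2.2, -4.1, 0.5]
width: 0.0002
gripper_force: 2.5
```

Call:
{"name": "send_rows", "arguments": {"steps": [[[0,0.1,0],0,0]]}}

```text
time_s: 6.5
tcp_pos: [0.4825, 0.1265, 0.1053]
eef_rot: [-0.0, 0.012, 1.0, -0.001]
force: [-1.2, -3.7, 0.1]
width: -0.0002
gripper_force: 1.7
```

Call:
{"name": "send_rows", "arguments": {"steps": [[[0,0.1,0],0,0]]}}

```text
time_s: 6.58
tcp_pos: [0.4826, 0.1282, 0.1053]
eef_rot: [-0.0, 0.012, 1.0, -0.0]
force: [-1.0, -1.8, 0.5]
width: 0.0003
gripper_force: 0.9
```

Call:
{"name": "send_rows", "arguments": {"steps": [[[0,0.1,0],0,0]]}}

```text
time_s: 6.67
tcp_pos: [0.483, 0.1299, 0.1054]
eef_rot: [0.0, 0.012, 1.0, 0.0]
force: [-0.0, -0.6, 0.1]
width: 0.0002
gripper_force: 0.1
```

Call:
{"name": "send_rows", "arguments": {"steps": [[[0,0,0],0,0]]}}

```text
time_s: 6.75
tcp_pos: [0.4834, 0.1306, 0.1055]
eef_rot: [0.001, 0.012, 1.0, 0.001]
force: [-0.4, -0.3, -0.7]
width: 0.0001
gripper_force: 0.0
```

Call:
{"name": "send_rows", "arguments": {"steps": [[[0,-1,0],0,0],[[0,-2,0],0,0],[[0,-3,0],0,0],[[0,-3,0],0,0],[[0,-3,0],0,0],[[0,0,0],0,0]]}}

```text
time_s: 7.25
tcp_pos: [0.4797, 0.0024, 0.1055]
eef_rot: [0.0, 0.016, 1.0, -0.002]
force: [0.5, -0.3, -0.4]
width: 0.0001
gripper_force: 0.0
```

```bash
python3 - <<'E'
from h import *
im,d,P,s=wrist(); np.savez("w4",im=im,d=d,P=P)
h=cv2.cvtColor(im,cv2.COLOR_RGB2HSV)
pc=lambda n,m:print(n,m.sum(),np.percentile(P[m],[2,50,98],axis=0).round(4).tolist())
B=lambda x0,x1,y0,y1,z0,z1:(d>.1)&(P[...,0]>x0)&(P[...,0]<x1)&(P[...,1]>y0)&(P[...,1]<y1)&(P[...,2]>z0)&(P[...,2]<z1)
sat=(h[...,1]>150)&(h[...,2]>90)
pc("platetop",B(.455,.505,.12,.2,.124,.135))
pc("car",B(.44,.48,.1,.22,.086,.094))
pc("cap",B(.5,.57,.1,.2,.092,.125)&sat&((h[...,0]<8)|(h[...,0]>172)))
pc("yel",B(.5,.57,.1,.2,.058,.07)&sat&(h[...,0]>20)&(h[...,0]<35))
i2,_=imaging.camera("scene"); a=im[150:384,250:512]; b=i2[150:285,220:380]
a=cv2.resize(a,(400,360));b=cv2.resize(b,(400,360),interpolation=cv2.INTER_CUBIC)
save("pics/w4.png",np.hstack([a,b]),1); print(s["tcp_pos"],s["force"])
E
```

```text
Traceback (most recent call last):
IndexError: index -1 is out of bounds for axis 0 with size 0
```

Call:
{"name": "send_rows", "arguments": {"steps": [[[0,0,-3.8],0,0],[[0,0,-3.8],0,0],[[0,0,-3.8],0,0],[[0,2,-3.5],0,0],[[0,3,0],0,0],[[0,0,0],0,0],[[0,0,0],0,0]]}}

```text
time_s: 7.88
tcp_pos: [0.4812, 0.0619, 0.2547]
eef_rot: [0.001, 0.01, 1.0, 0.001]
force: [-0.1, -0.2, -0.6]
width: 0.0002
gripper_force: 0.0
```

```bash
cat > chk.py <<'E'
from h import *
im,d,P,s=wrist(); np.savez("w4",im=im,d=d,P=P)
h=cv2.cvtColor(im,cv2.COLOR_RGB2HSV)
pc=lambda n,m:print(n,m.sum(),np.percentile(P[m],[2,50,98],axis=0).round(4).tolist() if m.any() else "")
B=lambda x0,x1,y0,y1,z0,z1:(d>.1)&(P[...,0]>x0)&(P[...,0]<x1)&(P[...,1]>y0)&(P[...,1]<y1)&(P[...,2]>z0)&(P[...,2]<z1)
sat=(h[...,1]>150)&(h[...,2]>90)
pc("platetop",B(.455,.505,.12,.2,.124,.135))
pc("car",B(.44,.48,.1,.22,.086,.094))
pc("cap",B(.5,.57,.1,.2,.092,.125)&sat&((h[...,0]<8)|(h[...,0]>172)))
pc("yel",B(.5,.57,.1,.2,.058,.07)&sat&(h[...,0]>20)&(h[...,0]<35))
i2,_=imaging.camera("scene"); a=im[120:330,250:482]; b=i2[170:270,240:350]
a=cv2.resize(a,(400,360));b=cv2.resize(b,(400,360),interpolation=cv2.INTER_CUBIC)
save("pics/w4.png",np.hstack([a,b]),1); print(s["tcp_pos"],s["force"])
E
python3 chk.py
```

```text
platetop 430 [[0.4656, 0.1495, 0.1248], [0.4823, 0.1538, 0.1285], [0.5, 0.1594, 0.1301]]
car 659 [[0.4554, 0.1354, 0.0869], [0.4638, 0.149, 0.0905], [0.4791, 0.1737, 0.0923]]
cap 147 [[0.5359, 0.1461, 0.1023], [0.5421, 0.1522, 0.1066], [0.5489, 0.1592, 0.108]]
yel 268 [[0.528, 0.1324, 0.0612], [0.5408, 0.1379, 0.0666], [0.5566, 0.1813, 0.0681]]
[0.4812032  0.06193495 0.2547211 ] [-0.06667291 -0.15052437 -0.59406499]
```

View pics/w4.png

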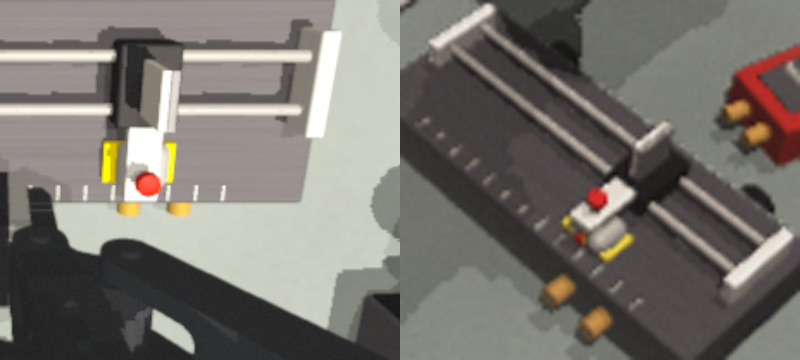

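The carriage sits in the notch. In the left view the cap at (148,184) is centred between the yellow ends, and in the right view the arm lies over the gap at (598,205). The plate moved about 5 mm ahead of the finger on its own, and the cap is back at its starting height. Next is the switch box.

Call:
{"name": "send_rows", "arguments": {"steps": [[[0.5,-3.9,0],0,0],[[0.5,-3.9,0],0,0],[[0,-3.9,0],0,0],[[0,-3.9,0],0,0],[[0,-3.9,0],0,0],[[0,-3.9,0],0,0],[[0,-3.9,0],0,0],[[0,0,0],0,0],[[0,0,0],0,0]]}}

```text
time_s: 8.73
tcp_pos: [0.4632, -0.2166, 0.2534]
eef_rot: [-0.001, 0.015, 1.0, -0.0]
force: [0.8, 1.7, 0.1]
width: -0.0004
gripper_force: 0.0
```

```bash
cat > box.py <<'E'
from h import *
im,d,P,s=wrist(); save("pics/w5.png",im); np.savez("w5",im=im,d=d,P=P)
h=cv2.cvtColor(im,cv2.COLOR_RGB2HSV)
B=lambda x0,x1,y0,y1,z0,z1:(d>.1)&(P[...,0]>x0)&(P[...,0]<x1)&(P[...,1]>y0)&(P[...,1]<y1)&(P[...,2]>z0)&(P[...,2]<z1)
pc=lambda n,m:print(n,m.sum(),np.percentile(P[m],[2,50,98],axis=0).round(4).tolist(),cv2.minAreaRect((P[m][:,:2]*1000).astype(np.float32)))
red=((h[...,0]<8)|(h[...,0]>172))&(h[...,1]>130)&(h[...,2]>70)
pc("redtop",B(.42,.6,-.38,-.2,.045,.055)&red)
pc("paddle",B(.42,.6,-.38,-.2,.065,.12))
pc("tip",B(.42,.6,-.38,-.2,.09,.12))
print(s["tcp_pos"],s["eef_rot"],s["force"])
E
python3 box.py
```

```text
redtop 2415 [[0.4671, -0.3399, 0.0473], [0.5012, -0.2964, 0.0509], [0.5539, -0.2623, 0.0526]] ((511.322998046875, -301.8144836425781), (80.14090728759766, 89.51055908203125), 88.32304382324219)
paddle 334 [[0.4874, -0.3152, 0.0661], [0.4928, -0.2992, 0.095], [0.509, -0.2863, 0.0981]] ((498.19873046875, -301.1473693847656), (30.049760818481445, 22.076974868774414), 89.21287536621094)
tip 228 [[0.4873, -0.3154, 0.0917], [0.4911, -0.3005, 0.0959], [0.4966, -0.2864, 0.0982]] ((491.9898376464844, -301.142578125), (29.868913650512695, 9.715738296508789), 89.34346771240234)
[ 0.4631511  -0.21655544  0.25335756] [-9.83563520e-04  1.53174077e-02  9.99882153e-01 -2.98022033e-04] [0.76323112 1.68303132 0.10250518]
```

View pics/w5.png

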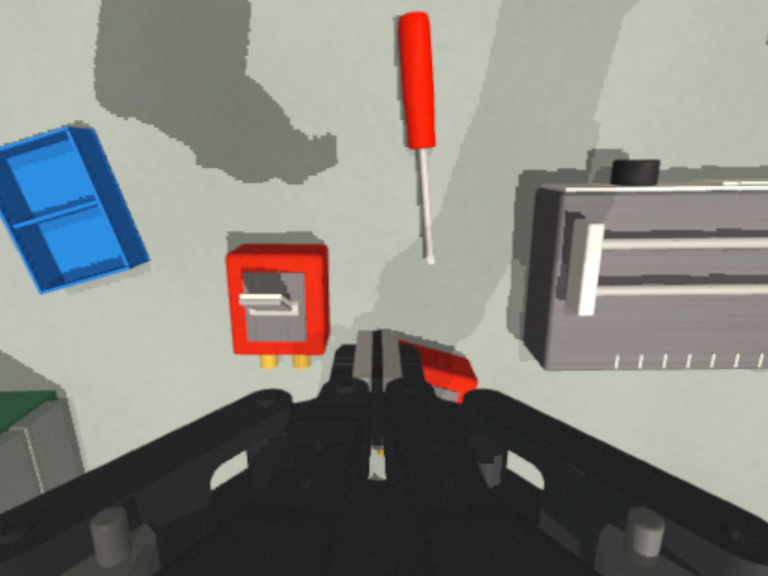

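The target box is at (278,300), nearly aligned with the tool, and its paddle tip at (262,299) leans towards the robot. I approach on the near side.

Call:
{"name": "send_rows", "arguments": {"steps": [[[0,-2.8,0],0,0],[[0,-2.8,0],0,0],[[0,-2.8,0],0,0],[[0,0,0],0,0],[[0,0,3.5],0,0],[[0,0,3.5],0,0],[[0,0,3.5],0,0],[[0,0,3.5],0,0],[[0,0,3.1],0,0],[[0,0,0],0,0],[[0,0,0],0,0]]}}

```text
time_s: 9.7
tcp_pos: [0.4621, -0.2954, 0.0824]
eef_rot: [-0.002, 0.011, 1.0, 0.001]
force: [-0.1, 0.2, 1.2]
width: -0.0
gripper_force: 0.0
```

Call:
{"name": "send_rows", "arguments": {"steps": [[[-0.4,-0.4,0],0,0],[[-0.4,0,0],0,0],[[-0.4,0,0],0,0],[[-0.4,0,0],0,0],[[-0.4,0,0],0,0],[[-0.4,0,0],0,0],[[-0.4,0,0],0,0],[[-0.4,0,0],0,0],[[-0.4,0,0],0,0],[[-0.4,0,0],0,0],[[-0.4,0,0],0,0]]}}

```text
time_s: 10.62
tcp_pos: [0.5067, -0.3022, 0.0831]
eef_rot: [-0.0, 0.012, 1.0, 0.0]
force: [-2.4, -0.1, -0.3]
width: 0.0004
gripper_force: 1.1
```

Call:
{"name": "send_rows", "arguments": {"steps": [[[-0.2,0,0],0,0],[[-0.2,0,0],0,0]]}}

```text
time_s: 10.78
tcp_pos: [0.5105, -0.3022, 0.0829]
eef_rot: [-0.0, 0.012, 1.0, 0.0]
force: [-1.8, -0.0, -1.0]
width: 0.0001
gripper_force: 0.9
```

Call:
{"name": "send_rows", "arguments": {"steps": [[[-0.2,0,0],0,0],[[-0.1,0,0],0,0]]}}

```text
time_s: 10.95
tcp_pos: [0.5137, -0.3022, 0.0831]
eef_rot: [-0.0, 0.012, 1.0, 0.0]
force: [-1.7, 0.6, -0.2]
width: -0.0001
gripper_force: 0.8
```

Call:
{"name": "send_rows", "arguments": {"steps": [[[-0.1,0,0],0,0],[[-0.1,0,0],0,0]]}}

```text
time_s: 11.12
tcp_pos: [0.5148, -0.3023, 0.0831]
eef_rot: [-0.001, 0.012, 1.0, 0.0]
force: [-5.7, 0.5, 1.9]
width: -0.0002
gripper_force: 2.8
```

Call:
{"name": "send_rows", "arguments": {"steps": [[[-0.1,0,0],0,0],[[-0.1,0,0],0,0]]}}

```text
time_s: 11.28
tcp_pos: [0.515, -0.3023, 0.083]
eef_rot: [-0.002, 0.012, 1.0, 0.001]
force: [-10.6, 1.7, 5.3]
width: 0.0001
gripper_force: 5.9
```

Call:
{"name": "send_rows", "arguments": {"steps": [[[-0.1,0,0],0,0],[[-0.1,0,0],0,0]]}}

```text
time_s: 11.45
tcp_pos: [0.5151, -0.3023, 0.0829]
eef_rot: [-0.004, 0.013, 1.0, 0.001]
force: [-15.4, 2.0, 9.0]
width: -0.0
gripper_force: 8.9
```

At the stop. Withdraw and verify.

Call:
{"name": "send_rows", "arguments": {"steps": [[[1,0,0],0,0],[[2,0,0],0,0],[[2.5,0,0],0,0],[[0,0,-3],0,0],[[0,0,-4],0,0],[[0,0,-4],0,0],[[0,2.5,-4],0,0],[[0,3,0],0,0],[[0,3,0],0,0],[[0,0,0],0,0],[[0,0,0],0,0]]}}

```text
time_s: 12.37
tcp_pos: [0.4676, -0.2173, 0.2294]
eef_rot: [0.001, 0.01, 1.0, 0.0]
force: [-0.1, -0.1, -0.4]
width: 0.0004
gripper_force: 0.0
```

```bash
sed -i 's/w5/w6/g' box.py; python3 box.py; python3 - <<'E'
from h import *
im,d,P=world("scene"); h=cv2.cvtColor(im,cv2.COLOR_RGB2HSV)
a=cv2.resize(im[100:285,150:400],(800,592),interpolation=cv2.INTER_CUBIC); save("pics/fin.png",a,1)
B=lambda x0,x1,y0,y1,z0,z1:(d>0)&(P[...,0]>x0)&(P[...,0]<x1)&(P[...,1]>y0)&(P[...,1]<y1)&(P[...,2]>z0)&(P[...,2]<z1)
for n,m in(("cap",B(.51,.57,.1,.2,.1,.12)),("plate",B(.45,.51,.1,.2,.1,.14))): print(n,m.sum(),P[m].mean(0),P[m].max(0))
E
```

```text
redtop 2523 [[0.4671, -0.3399, 0.0469], [0.4948, -0.29, 0.0508], [0.5531, -0.2623, 0.0525]] ((511.0830383300781, -301.78515625), (79.92979431152344, 88.78387451171875), 88.06027221679688)
paddle 890 [[0.5144, -0.3163, 0.0658], [0.5241, -0.3015, 0.0851], [0.536, -0.2875, 0.0976]] ((525.1633911132812, -302.3395080566406), (30.19674301147461, 23.73487663269043), 87.27580261230469)
tip 326 [[0.5259, -0.3165, 0.0904], [0.5297, -0.3019, 0.0951], [0.5368, -0.2879, 0.0979]] ((531.2825927734375, -302.49517822265625), (29.980728149414062, 11.36865520477295), 88.63240814208984)
[ 0.46758894 -0.21734243  0.22941279] [1.43737610e-03 9.99302274e-03 9.99949035e-01 2.62299077e-05] [-0.11711248 -0.14438601 -0.36442226]
cap 28 [0.54518863 0.1547714  0.1068126 ] [0.55198834 0.16111972 0.11174741]
plate 105 [0.48757743 0.15682089 0.11993044] [0.50375327 0.16088082 0.13523396]
```

View pics/fin.png

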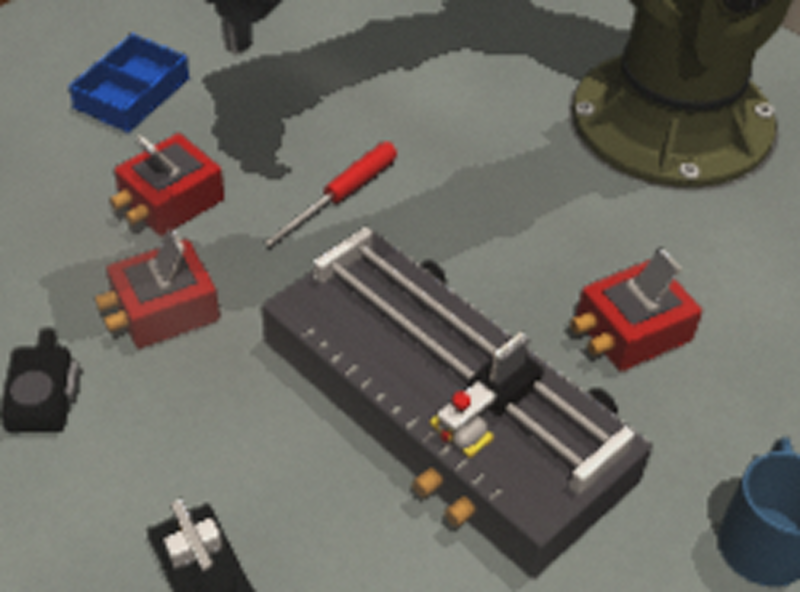

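The paddle at (155,150) leans away from the robot, with its tip 20 mm past the hinge. The cap at (461,400) is over the notch at its starting height, and everything else is in place.

```bash
python3 -c "from station import ctrl;print(ctrl.job_done())"
```

```text
the job is handed in; nothing more can be done
None
```

The carriage is clicked into the notch, the right-most switch box's paddle is pushed over to its far stop, and the job is handed in with the arm clear; the last picture showed nothing else moved.

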